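Shut and lock the charging box panel

TASK

Push the hinged access panel of the grey charging box fully shut with a fingertip, then set the fingertips in the slot of its round quarter-turn fastener and turn it clockwise (seen from above) as far as it goes, so that the slot lines up with the green marks and the panel is locked. Do not raise the panel further or turn the fastener before the panel is shut, leave the cup, the camera and the screwdriver where they are, and finish clear of everything.

Things in the scene. Friction and masses are not known exactly. Their poses are not given: they have to be found in the camera images.
- charger_box: Charging box fixed to the desk: grey open-topped box 220 (x) x 260 (y) x 80 mm high; place and yaw vary. Origin at the centre of its underside on the desk, z up. Front is its -x side; its +x top edge carries the panel's hinge.
- panel (a joint): Opening of the white panel (220 x 260 x 8 mm), rad: 0 shut on the box's rim, grows as its front (-x) edge rises; starts at 0.3 to 0.55, stop at 0.9. Hinge line parallel to box y at box x = +110, z = 80 mm, level with the panel's underside. Stiff hinge: stays where left; a downward push of 1 to 4 N near the front shuts it.
- fastener (a joint): Turn of the fastener, rad: 0 unlocked (slot along box y, at the red marks), grows clockwise seen from above to a firm stop at 1.571, locked (slot along box x, at the green marks). Starts at 0 to 0.25. Friction of about 0.12 N m holds it where left. Locked, a cam tongue under the panel catches a lip in the box.
- slot (a point): Centre of the slot's floor, on the turning axis; when shut at box x = -25, y = 0, z = 92 mm. Frame turns with the fastener: y along the slot, z out of the panel. Slot: straight, 32 mm wide, 96 long, 16 deep, yellow floor, in a black disc. Closed fingertips fit in and turn it like a screwdriver; because of the play they may have to turn 20 to 30 degrees further than the fastener.
- face (a point): Centre of the fastener's face, on its turning axis, 16 mm above the slot's floor, fixed to the panel (axes as the panel's). The black disc is 96 mm across; a fixed grey collar, 97 mm bore and 116 mm outside, level with its face and 20 mm above the panel's upper face, surrounds it and closes the slot's ends.
- push_left (a point): Bare spot on the panel's upper face, a good place to push it shut: 165 mm from the hinge line, 95 mm to the +y side of its middle. z out of the panel. When shut it is 88 mm above the desk.
- push_right (a point): The like spot on the -y side.
- cup: Bystander: pink takeaway cup with white lid, 86 mm across, 110 mm high, standing beside the box. Origin at the centre of its underside. Leave alone.
- camera: Bystander: black camera, body 55 (x) x 125 (y) x 96 mm high, lens 62 mm across reaching 77 mm to its own +x. Stands beside the box. Origin at the centre of the body's underside. Leave alone.
- screwdriver: Bystander: screwdriver with orange handle, about 170 mm long along its x, lying on the desk beyond the box. Origin at the middle of its length, underside. Leave alone.

How it is judged:
By the outcome, as a careful person would: the job done as asked, in the order asked, and still so for the second after the job is handed in, with the robot touching nothing.
It also fails if it takes over 54 s, if anything falls off the work surface, if the arm or the gripper's body presses on something with over 40 N, if the wrist force passes 120 N, or if a joint passes its speed limit or range.

ROBOT

A 6-joint arm with a two-finger parallel gripper is mounted at the origin on the work surface. World frame = base frame: x ahead of the robot, y to its left, z up, the work surface at z = 0. Lengths are in mm, angles in rad, forces in N, time in s.
With the tool pointing down it reaches from about 325 to 1000 mm from the base axis. Payload 5.1 kg.
Tool frame: the origin (TCP) lies on the centre line of the jaws, within the pads' length; the fingertips stand 11 mm ahead of it and the grasp point (between the pads) lies 8 mm behind it; z points along the fingers, y is the direction in which the jaws open and shut (so a half turn about z gives the same grasp; the last joint's range is limited). The gripper opens to 85 mm and grips with 20 to 120 N. Pads are 22 mm wide; open, the fingers measure 114 mm over their backs; the gripper's body (76 mm by 85 mm) begins 54 mm behind the grasp point. The pads swing forward as they close: fully open they stand 13 mm farther back than shut.
Start: joints at [-1.274, 0.124, 1.65, -0, 1.367, -0.083], TCP at [240.945, -603.681, 242.322] pointing down, gripper open.
Joint ranges: [-2.61, 2.61], [-1.02, 2.33], [0.03, 2.71], [-1.35, 4.49], [0.32, 2.68], [-2.91, 2.91]. Speed limits (rad/s): [2.57, 2.57, 3.14, 3.14, 3.14, 3.14].

INTERFACE

Orientations are given as a 3x3 rotation matrix whose columns are the frame's x, y, z axes.
In Python, from cell import reach, servo_line, goto_joints, ungrasp, clamp, hold, inverse_kinematics, get_obs, grab_frame, PlanningError, job_done, cut_out gives the robot as it stands. Calls block until the motion is done:
- reach(position, orientation): joint-space move of the TCP to a pose.
- servo_line(position, ori=None, vel=150): straight line of the TCP; ori=None keeps the orientation; vel is the mean speed in mm/s.
- goto_joints(angles): joint-space move.
- ungrasp() and clamp(f_grip=None): open the fingers fully, or close them until they stop; f_grip is the grip in N (None keeps the last).
- hold(seconds).
- inverse_kinematics(position, orientation): joint angles nearest the present ones, or None.
- get_obs(): the state.
- grab_frame(name): name is "scene" or "top"; returns a dict with "frame" (480x640x3 uint8, red, green, blue), "range_z" (480x640 float32, mm along the optical axis (not along the pixel's ray), 0 where there is no reading), "fx", "fy", "cx", "cy" (pixels), "world_from_camera" (4x4, takes a point from camera to world coordinates). Camera axes: x right, y up, looking along -z (the intrinsics and any distortion apply to the point x, -y, -z); pixel columns grow to the right and rows downward; lengths in mm; the calibration is good to about 2 mm. A picture is of the moment at which its call begins.
A pose or a line that the arm cannot do raises PlanningError and nothing moves.
- job_done(): hands the job in, once; it reports no verdict.
Trained networks look in the newest picture that a camera, given by its name, has taken for a name from the list of things; names that differ only in an ending like _2 or _b are one class to them, and where a whole thing is asked for, a point or a joint stands for the part that bears it (a point fixed in the world has none). Each returns a list of dicts, best first, with "p" (0 to 1); they miss things now and then, are a little off and sometimes report something else, mostly with a low value. They report only what shows in the picture. A call takes as long as a camera call.
- cut_out(camera, query): "pixels" (480x640 bool, what is visible of it) and "position" ([column, row] in pixels, amid what is visible of it).
The state is a dict: "time_s": time; "joints": joint angles; "dq": joint speeds; "joint_torque": joint torques, N m; "tool_pos": TCP position; "orientation": TCP orientation; "wrist_force": force on the tool from outside, world axes, zero at the start; "ft_torque": the same for the moment, N m; "gripper_width": finger opening in mm.
Only numpy, scipy, OpenCV 4.12 (cv2) and the standard library are available. Lean on these libraries where they do the work, as an engineer would, in place of code of your own. Each camera call takes 0.05 s, during which the arm holds its last target.

## Working session

There is one attempt and no reset: what is moved stays moved. The work goes in short steps, each a Python script; the robot and the scene stay as the last script left them, time stands still between calls to the robot, and variables do not carry over. Pictures are saved under pics/ and viewed, and the job is handed in when it is done.

```bash
ls; mkdir -p pics; python3 - <<'E'
from cell import *
import cv2,numpy as np
for n in("scene","top"):
    f=grab_frame(n); cv2.imwrite(f"pics/{n}0.png",f["frame"][:,:,::-1]); print(n,f["fx"],f["fy"],f["cx"],f["cy"],[k for k in f]); print(np.round(f["world_from_camera"],3))
    np.savez(f"{n}0.npz",**{k:f[k] for k in f if k!='name'})
    for q in("charger_box","panel","fastener","cup","camera","screwdriver"):
        r=cut_out(n,q); print(q,[(round(d["p"],2),d["position"],int(d["pixels"].sum())) for d in r][:2])
o=get_obs();print(o)
E
```

```text
pics
scene 448.7840169260679 448.7840169260679 319.3048660446826 232.4540584824811 ['frame', 'range_z', 'fx', 'fy', 'cx', 'cy', 'world_from_camera']
[[-2.080000e-01 -5.370000e-01  8.170000e-01  1.441031e+03]
 [ 9.780000e-01 -1.190000e-01  1.710000e-01  2.320400e+02]
 [ 5.000000e-03  8.350000e-01  5.500000e-01  6.116200e+02]
 [ 0.000000e+00  0.000000e+00  0.000000e+00  1.000000e+00]]
charger_box [(0.89, [229.2, 213.1], 12551)]
panel [(0.94, [229.4, 197.1], 8836)]
fastener [(0.74, [231.6, 178.5], 1056)]
cup [(0.61, [118.9, 218.1], 1763)]
camera [(0.82, [344.0, 217.5], 2154)]
screwdriver [(0.77, [188.4, 282.4], 639)]
top 558.3163919028004 558.3163919028004 321.4873371465788 239.84529764226173 ['frame', 'range_z', 'fx', 'fy', 'cx', 'cy', 'world_from_camera']
[[-6.000000e-02  9.690000e-01 -2.380000e-01  3.979710e+02]
 [-9.980000e-01 -5.900000e-02  1.300000e-02  5.014400e+01]
 [-1.000000e-03  2.390000e-01  9.710000e-01  1.177323e+03]
 [ 0.000000e+00  0.000000e+00  0.000000e+00  1.000000e+00]]
charger_box []
panel [(0.85, [421.6, 262.4], 13854)]
fastener [(0.74, [424.5, 260.7], 1801)]
cup [
[... 237 characters left out ...]
-06,
        1.36751296e+00, -8.26255635e-02]), 'dq': array([ 0.00019923, -0.00013498,  0.0014061 ,  0.00010334,  0.00207895,
        0.00043   ]), 'joint_torque': array([-2.06461576e-03, -4.23453963e+01, -3.65666521e+01, -1.76964991e-04,
        4.62784246e-04,  6.18459012e-06]), 'tool_pos': array([ 240.94605571, -603.68792067,  242.36723291]), 'orientation': array([[ 9.28732799e-01,  3.70749764e-01,  2.14379248e-05],
       [ 3.70749764e-01, -9.28732798e-01, -4.72639515e-05],
       [ 2.38700504e-06,  5.18436875e-05, -9.99999999e-01]]), 'wrist_force': array([0.57728482, 0.12202711, 0.07438171]), 'ft_torque': array([ 0.00370076, -0.00902671, -0.02304007]), 'gripper_width': 85.5437573853284}
```

View pics/top0.png

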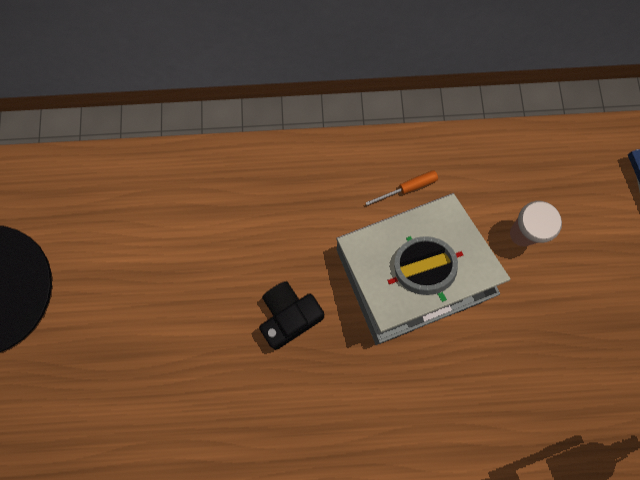

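View pics/scene0.png

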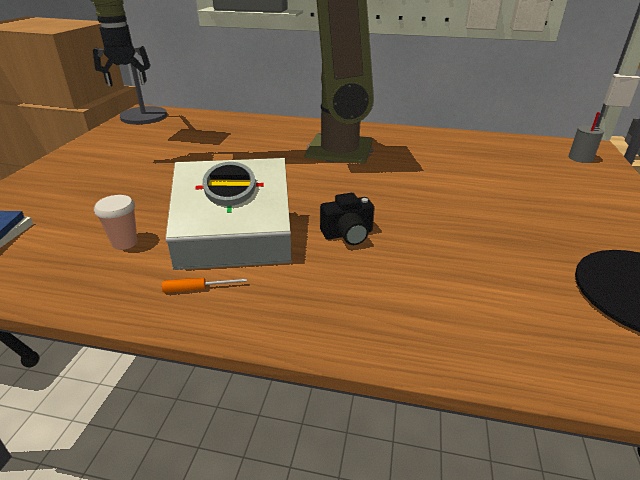

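```bash
cat > est.py <<'E'
import numpy as np,cv2
from cell import *
def world(f,mask):
    v,u=np.nonzero(mask&(f["range_z"]>0)); z=f["range_z"][v,u].astype(float)
    P=np.c_[(u-f["cx"])/f["fx"]*z,-(v-f["cy"])/f["fy"]*z,-z,np.ones(len(z))]
    return (P@np.array(f["world_from_camera"]).T)[:,:3]
def est(n,tag=None,shut=False):
    f=grab_frame(n)
    if tag: cv2.imwrite(f"pics/{tag}.png",f["frame"][:,:,::-1])
    m=cut_out(n,"panel")[0]["pixels"]; P=world(f,m)
    # ransac plane
    rng=np.random.default_rng(0);best=None;bc=-1
    for _ in range(300):
        a=P[rng.choice(len(P),3,False)];nn=np.cross(a[1]-a[0],a[2]-a[0]);l=np.linalg.norm(nn)
        if l<1e3: continue
        nn/=l; c=(abs((P-a[0])@nn)<3).sum()
        if abs(nn[2])<0.5: continue
        if c>bc: bc=c;best=(nn,a[0])
    Q=P[abs((P-best[1])@best[0])<3]
    for _ in range(3):
        c=Q.mean(0); nn=np.linalg.svd(Q-c)[2][2] if len(Q)<20000 else None
        nn=nn*np.sign(nn[2]); Q=P[abs((P-c)@nn)<3]
    th=np.arccos(nn[2])
    # in-plane rect
    g=np.array([1.,0,0]);e1=g-nn*(g@nn);e1/=np.linalg.norm(e1);e2=np.cross(nn,e1)
    # whole panel incl. fastener points (project near plane + up to 25mm)
    uv=np.c_[(Q-c)@e1,(Q-c)@e2].astype(np.float32)
    r=cv2.minAreaRect(uv); box=cv2.boxPoints(r)
    C=c+box[:,:1]*e1+box[:,1:]*e2
    return dict(n=nn,th=th,rect=r,corners=C,center=c+r[0][0]*e1+r[0][1]*e2,N=len(Q),f=f)
E
python3 - <<'E'
from est import *
np.set_printoptions(suppress=True,precision=2)
for n in("top","scene"):
    e=est(n); print(n,e["n"],"th",e["th"],"yaw from n (hinge +x dir)",np.arctan2(-e["n"][1],-e["n"][0]),e["rect"],e["N"]);print(e["corners"],e["center"])
    for q in("cup","camera","screwdriver","fastener"):
        m=cut_out(n,q)
        if m:
            p=world(e["f"],m[0]["pixels"]); print(q,p.min(0),p.max(0),np.median(p,0))
            if q=="fastener":
                fr=e["f"]["frame"].astype(int); y=m[0]["pixels"]&(fr[:,:,0]>120)&(fr[:,:,2]<80)&(fr[:,:,1]>90)
                yp=world(e["f"],y); c=yp.mean(0);d=np.linalg.svd(yp-c)[2][0];print("slot",len(yp),c,d,np.degrees(np.arctan2(d[1],d[0])), (np.abs((yp-c)@d)).max())
E
```

```text
top [0.34 0.11 0.93] th 0.3639982710440974 yaw from n (hinge +x dir) -2.8262326819542496 ((5.277149200439453, -1.794158935546875), (224.1287841796875, 260.623779296875), 19.331920623779297) 9836
[[ 471.22  -58.24  165.74]
 [ 552.4  -305.9   165.6 ]
 [ 751.41 -240.61   85.8 ]
 [ 670.23    7.04   85.94]] [ 611.31 -149.43  125.77]
cup [ 631.97 -493.68   -4.14] [ 733.51 -358.46  116.48] [ 669.84 -392.73  107.89]
camera [459.58  43.07  -2.39] [592.32 166.62 101.09] [519.54 112.8   76.42]
screwdriver [ 759.5  -227.61   -5.26] [832.48 -69.12  32.25] [ 796.41 -176.58   21.01]
scene [0.34 0.11 0.93] th 0.36408483557073495 yaw from n (hinge +x dir) -2.821737566940415 ((-18.21118927001953, -5.392486572265625), (223.9820098876953, 259.7019958496094), 19.287078857421875) 6749
[[ 471.49  -57.62  166.25]
 [ 552.23 -304.46  166.62]
 [ 751.19 -239.5    86.86]
 [ 670.46    7.33   86.49]] [ 611.34 -148.56  126.55]
cup [ 639.1  -436.99   -1.49] [ 720.34 -357.11  113.09] [ 698.22 -384.99   86.08]
camera [467.52  42.06  -0.97] [596.3  170.02  98.59] [550.08 115.71  63.59]
screwdriver [ 183.96 -496.19   -4.08] [748.97   3.84 176.05] [ 627.63 -143.63  123.9 ]
fastener [ 548.34 -204.49  134.96] [ 645.59 -105.04  171.47] [ 584.02 -154.67  146.38]
slot 237 [ 583.9  -157.28  141.62] [-0.26  0.97 -0.02] 104.83326679022935 46.29755910242409
```

```bash
cat > h.py <<'E'
from est import *
np.set_printoptions(suppress=True,precision=3)
YAW=0.317; HX,HY=706.4,-117.8
def boxpt(x,y): # box frame, origin x=0 is hinge-110
    c,s=np.cos(YAW),np.sin(YAW); return np.array([HX+(x-110)*c-y*s, HY+(x-110)*s+y*c])
def ori(phi,flip=0): # tool y along box y turned clockwise by phi
    a=YAW+np.pi/2-phi+flip*np.pi; y=np.array([np.cos(a),np.sin(a),0]);z=np.array([0,0,-1.]);return np.c_[np.cross(y,z),y,z]
E
python3 - <<'E'
from h import *
p=boxpt(-55,-95);s=boxpt(-25,0);print(p,s)
for fl in(0,1):
  for phi in(0,0.06,1,2,2.2):
    q=inverse_kinematics([*s,95],ori(phi,fl));print(fl,phi,q)
print(inverse_kinematics([*p,260],ori(0.05,0)),get_obs()["time_s"])
E
```

```text
[ 579.234 -259.5  ] [ 578.126 -159.882]
0 0 [-0.359  0.15   1.883 -0.     1.109 -2.247]
0 0.06 [-0.359  0.15   1.883 -0.     1.109 -2.187]
0 1 [-0.359  0.15   1.883 -0.     1.109 -1.247]
0 2 [-0.359  0.15   1.883 -0.     1.109 -0.247]
0 2.2 [-0.359  0.15   1.883 -0.     1.109 -0.047]
1 0 [-0.359  0.15   1.883 -0.     1.109  0.895]
1 0.06 [-0.359  0.15   1.883 -0.     1.109  0.955]
1 1 [-0.359  0.15   1.883 -0.     1.109  1.895]
1 2 [-0.359  0.15   1.883 -0.     1.109  2.895]
1 2.2 None
[-0.506  0.08   1.667 -0.     1.394 -2.344] 1.3
```

```bash
python3 - <<'E'
from h import *
p=boxpt(-55,-95); R=ori(0.05)
clamp(40)
reach([*p,230],R)
o=get_obs();print(o["time_s"],o["tool_pos"],o["gripper_width"],o["wrist_force"]); b=o["wrist_force"][2]
servo_line([*p,170],R,100)
z=170
while z>97:
    z-=6 if z>104 else 1
    servo_line([*p,z],None,40)
    o=get_obs(); fz=o["wrist_force"][2]-b
    print(z,round(o["tool_pos"][2],1),np.round(o["wrist_force"],1),round(o["time_s"],2))
    if fz>(15 if z<108 else 20): break
E
```

```text
4.0167 [ 579.051 -259.992  230.047] -0.16775811594595197 [-0.793 -0.891  0.3  ]
164 164.2 [-0.3  0.8 -0.6] 5.07
158 157.5 [-0.1 -0.5  0.3] 5.37
152 151.3 [-0.2 -0.6 -0.2] 5.67
146 145.4 [-0.1 -0.4 -0.2] 5.97
140 139.4 [0.2 0.3 0.1] 6.27
134 133.4 [-0.7  0.3  0. ] 6.57
128 127.4 [-0.   0.3  0. ] 6.87
122 121.4 [0.1 0.7 0.2] 7.17
116 115.4 [ 0.3  0.  -0.2] 7.47
110 109.4 [-0.2  0.9 -0.5] 7.77
104 103.4 [-0.6  0.4  0.5] 8.07
103 103.0 [-0.  -0.5  0.7] 8.32
102 102.0 [ 0.4 -0.7 -0.2] 8.57
101 100.9 [-0.6 -0.1  0.3] 8.82
100 99.9 [-0.2 -0.4 -0.2] 9.07
99 99.1 [ 0.  -0.4  0.9] 9.32
98 99.0 [-2.2  0.1  4.7] 9.57
97 99.0 [-4.6  2.8 10.7] 9.82
```

```bash
python3 - <<'E'
from h import *
p=boxpt(-55,-95)
servo_line([*p,190],None,200)
for n in("top","scene"):
    e=est(n,n+"1"); print(n,e["th"],e["n"],e["rect"][1],e["center"],e["N"]);print(e["corners"])
    m=cut_out(n,"fastener")
    if m:
        print(m[0]["p"]); fr=e["f"]["frame"].astype(int); y=m[0]["pixels"]&(fr[:,:,0]>120)&(fr[:,:,2]<80)&(fr[:,:,1]>90)
        yp=world(e["f"],y); c=yp.mean(0);d=np.linalg.svd(yp-c)[2][0];print("slot",len(yp),c,np.degrees(np.arctan2(d[1],d[0])), ((yp-c)@d).min(),((yp-c)@d).max())
        r=world(e["f"],m[0]["pixels"]); print("fast bbox mid",(r.min(0)+r.max(0))/2)
print(get_obs()["time_s"])
E
```

```text
top 0.0016195245694544044 [0.001 0.001 1.   ] (222.0916748046875, 260.246337890625) [ 602.337 -152.484   87.398] 9053
[[ 456.328  -63.352   87.522]
 [ 537.27  -310.691   87.623]
 [ 748.347 -241.616   87.274]
 [ 667.404    5.723   87.173]]
0.57
slot 112 [ 592.087 -171.955   91.319] 101.94124255000641 -26.96133884510199 31.83006685932397
fast bbox mid [ 577.803 -160.42    98.493]
scene 0.0006489382465786275 [-0.     0.001  1.   ] (224.1396484375, 260.8817138671875) [ 602.989 -151.348   88.19 ] 4248
[[ 456.764  -60.834   88.113]
 [ 535.535 -309.539   88.281]
 [ 749.213 -241.862   88.268]
 [ 670.442    6.844   88.099]]
0.79
slot 7 [ 566.083 -174.322   92.231] 102.58903998108386 -18.064777844522457 22.551151751341415
fast bbox mid [ 578.617 -160.736  100.065]
10.7333
```

View pics/top1.png

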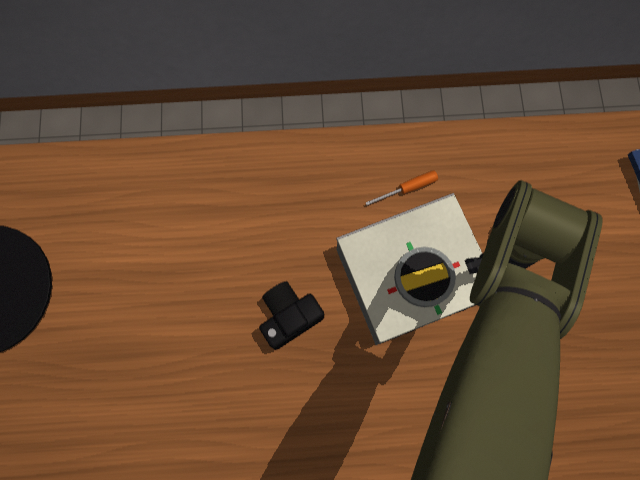

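View pics/scene1.png

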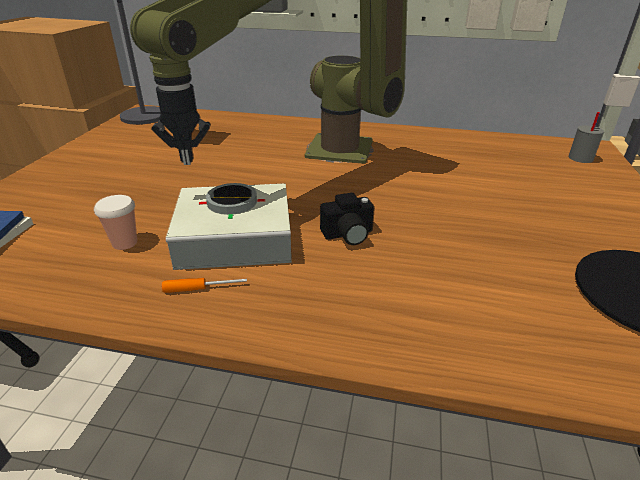

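```bash
python3 - <<'E'
from h import *
f=grab_frame("top"); m=cut_out("top","fastener")[0]["pixels"]
h=cv2.cvtColor(f["frame"],cv2.COLOR_RGB2HSV)
y=m&(h[...,0]>18)&(h[...,0]<32)&(h[...,1]>150)
yp=world(f,y);yp=yp[abs(yp[:,2]-92)<5];xy=yp[:,:2].astype(np.float32)
print(len(yp),yp.mean(0),cv2.minAreaRect(xy)); d=np.linalg.svd(xy-xy.mean(0))[2][0]; a=np.degrees(np.arctan2(d[1],d[0]))%180
print(a,"turned cw", np.radians(np.degrees(YAW)+90-a))
E
```

```text
702 [ 578.774 -161.341   91.406] ((578.7378540039062, -161.7069091796875), (31.1446475982666, 92.7801284790039), 13.752511978149414)
104.29507 turned cw 0.06750401696285303
```

```bash
python3 - <<'E'
from h import *
s=np.array([578.3,-160.3]); 
reach([*s,150],ori(0.07))
o=get_obs();b=o["wrist_force"];bt=o["ft_torque"];print(o["time_s"],b,bt)
z=150
for z in(125,115,110,106.):
    servo_line([*s,z],None,60)
    o=get_obs();print(z,o["tool_pos"],o["wrist_force"],o["time_s"])
    if abs(o["wrist_force"]-b).max()>8: print("contact!");break
else:
  for phi in(0.17,0.27):
    servo_line([*s,106],ori(phi));o=get_obs();print(phi,o["tool_pos"],o["wrist_force"],o["ft_torque"],o["time_s"])
E
```

```text
11.3417 [-0.172  0.514  0.918] [ 0.019 -0.01  -0.021]
125 [ 578.083 -160.531  124.504] [-0.169  0.035  0.177] 11.9083
115 [ 577.904 -160.09   114.308] [-0.121  0.613  0.535] 12.225
110 [ 578.05  -160.146  109.583] [-0.096 -0.656  0.268] 12.475
106.0 [ 578.106 -160.215  105.646] [-0.354  1.006  0.454] 12.725
0.17 [ 578.39  -160.314  106.115] [ 0.64  -0.298  0.014] [ 0.007 -0.052  0.015] 12.975
0.27 [ 578.336 -160.322  106.071] [-0.236  0.538 -0.179] [-0.009 -0.031  0.023] 13.225
```

```bash
python3 - <<'E'
from h import *
s=np.array([578.3,-160.3]); phi=0.27
while phi<2.3:
    phi+=0.1 if phi<1.8 else 0.05
    servo_line([*s,106],ori(phi));o=get_obs()
    R=o["orientation"]; a=YAW+np.pi/2-np.arctan2(R[1,1],R[0,1])
    print(round(phi,2),round(a,3),o["tool_pos"],np.round(o["wrist_force"],1),o["ft_torque"],round(o["joint_torque"][5],2),round(o["time_s"],2))
    if np.abs(o["ft_torque"][2])>0.8 or np.linalg.norm(o["wrist_force"])>40: break
E
```

```text
0.37 0.366 [ 578.321 -160.309  106.021] [ 0.4 -0.4  0.4] [-0.057 -0.023  0.028] 0.09 13.47
0.47 0.465 [ 578.289 -160.281  105.993] [ 0.2 -1.   0.4] [-0.034  0.006  0.035] 0.09 13.72
0.57 0.565 [ 578.309 -160.303  106.005] [ 0.5 -0.9  0.3] [-0.025  0.066  0.001] 0.09 13.97
0.67 0.665 [ 578.317 -160.285  106.021] [ 0.5 -0.3 -0.1] [ 0.027 -0.008 -0.044] 0.09 14.22
0.77 0.765 [ 578.305 -160.301  106.003] [ 0.6 -0.5 -0.1] [0.038 0.031 0.015] 0.09 14.47
0.87 0.865 [ 578.28  -160.289  105.97 ] [-0.5  0.5 -0.1] [-0.002 -0.038  0.005] 0.09 14.72
0.97 0.965 [ 578.311 -160.314  106.006] [-0.6 -0.   0.5] [-0.01  -0.004  0.008] 0.09 14.97
1.07 1.065 [ 578.318 -160.308  106.002] [ 0.2 -0.4  0.2] [ 0.009 -0.003  0.038] 0.09 15.22
1.17 1.165 [ 578.307 -160.296  106.003] [-0.5 -0.2 -0.6] [ 0.013 -0.01  -0.021] 0.09 15.47
1.27 1.265 [ 578.292 -160.327  105.998] [-0.2 -0.4  0.4] [-0.01   0.032 -0.021] 0.09 15.72
1.37 1.365 [ 578.3   -160.297  105.984] [-0.2 -0.  -0.5] [-0.002  0.005 -0.029] 0.09 15.97
1.47 1.465 [ 578.315 -160.311  106.013] [-0.7 -0.   0.3] [ 0.028 -0.003 -0.025] 0.09 16.23
1.57 1.565 
[... 465 characters left out ...]
-160.29   105.99 ] [ 0.2  0.2 -0. ] [ 0.003 -0.028 -0.008] 0.04 17.73
2.02 2.018 [ 578.313 -160.299  106.007] [-0.   0.4  1. ] [0.002 0.031 0.039] 0.04 17.98
2.07 2.068 [ 578.293 -160.275  105.975] [-0.6  0.  -0.3] [-0.033 -0.018 -0.023] 0.04 18.23
2.12 2.118 [ 578.29  -160.302  105.998] [-0.5 -0.1 -0.1] [ 0.011  0.005 -0.035] 0.04 18.48
2.17 2.168 [ 578.297 -160.316  105.99 ] [ 0.4  0.7 -0.1] [-0.009 -0.028 -0.017] 0.04 18.73
2.22 2.218 [ 578.319 -160.309  106.017] [-0.3  0.1 -0.3] [-0.039  0.045  0.016] 0.04 18.98
2.27 2.268 [ 578.291 -160.319  106.004] [0.4 0.6 0.3] [ 0.02  -0.048  0.044] 0.04 19.23
2.32 2.318 [ 578.308 -160.298  106.022] [ 0.4 -0.7  0.2] [ 0.018 -0.025  0.022] 0.04 19.48
```

```bash
python3 - <<'E'
from h import *
f=grab_frame("scene"); fr=f["frame"][120:280,130:330,::-1]
cv2.imwrite("pics/s2.png",cv2.resize(fr,None,fx=4,fy=3.75,interpolation=cv2.INTER_CUBIC)[:600,:800])
f=grab_frame("top"); fr=f["frame"][190:350,330:530,::-1]
cv2.imwrite("pics/t2.png",cv2.resize(fr,None,fx=4,fy=3.75,interpolation=cv2.INTER_CUBIC)[:600,:800]); print(get_obs()["gripper_width"])
E
```

```text
-0.12932620304631284
```

View pics/s2.png

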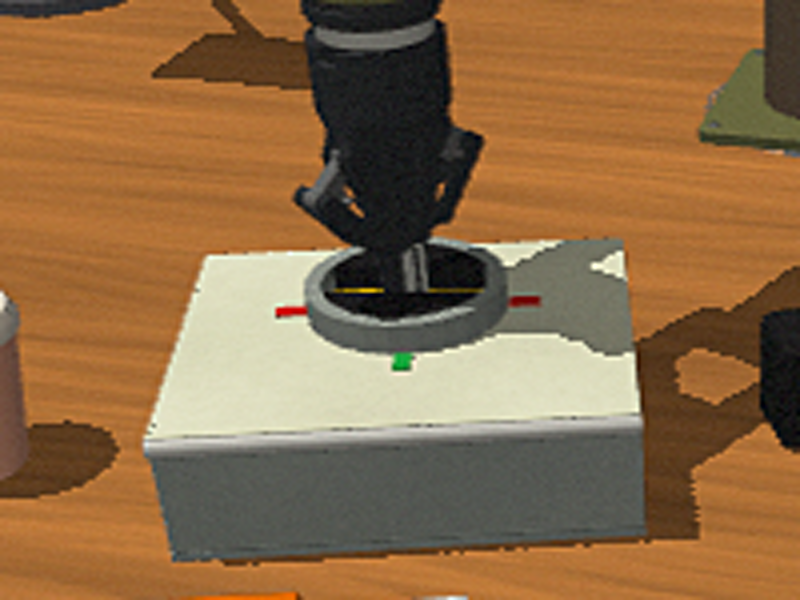

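View pics/t2.png

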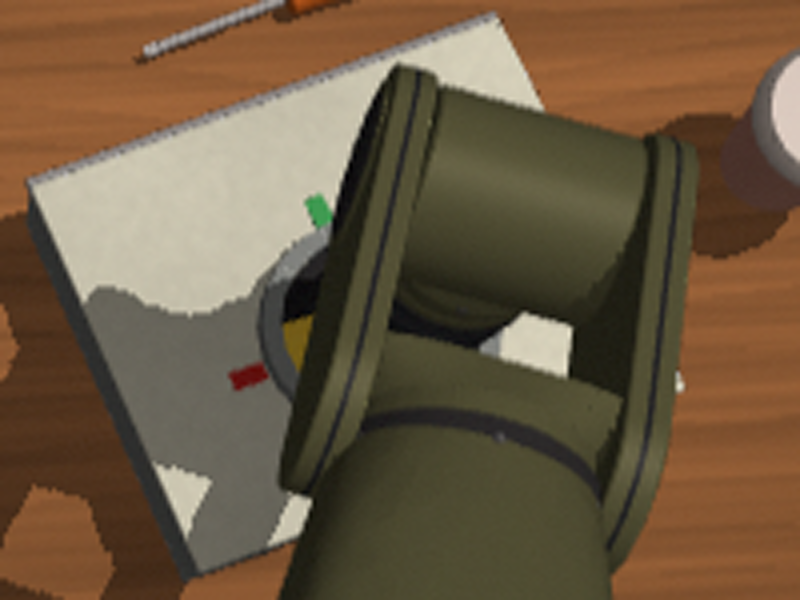

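```bash
cat >> h.py <<'E'
S=np.array([578.3,-160.3])
def crank(th,lag=0.,r=29.,z=105.,vel=60):
    u=ori(th)[:2,1]; servo_line([*(S+r*u),z],ori(th-lag,1),vel); return get_obs()
E
python3 - <<'E'
from h import *
def show(t,o): print(t,o["tool_pos"],np.round(o["wrist_force"],1),np.round(o["ft_torque"][2],2),round(o["time_s"],2),flush=True)
servo_line([*S,106],ori(0.07,1)); o=get_obs(); show("rot",o); print(o["joints"][5])
o=crank(0.07,0,15,105);show("r15",o)
if np.linalg.norm(o["wrist_force"])<8:
    o=crank(0.07,0,29,105);show("r29",o)
    if np.linalg.norm(o["wrist_force"])<8:
        for th in(.14,.2,.27,.35,.42,.5,.6):
            o=crank(th,min(.17,th-.07));show(th,o)
            if np.linalg.norm(o["wrist_force"])>20: break
E
```

```text
rot [ 578.288 -160.311  105.988] [ 0.5 -0.1  0. ] -0.01 20.62
0.9629105825272778
r15 [ 574.481 -145.192  104.927] [-0.6  0.4  1. ] -0.03 21.02
r29 [ 571.126 -131.768  105.022] [ 0.4 -1.2 -0.1] -0.05 21.4
0.14 [ 573.418 -131.891  105.087] [-0.1  0.4  0.1] 0.01 21.65
0.2 [ 575.042 -131.585  105.   ] [-0.2 -1.  -0. ] 0.02 21.9
0.27 [ 576.577 -131.501  104.869] [-1.6 -0.8  0.5] -0.01 22.15
0.35 [ 578.865 -131.433  104.843] [-2.9 -1.3  1.2] -0.05 22.4
0.42 [ 581.005 -131.577  104.835] [-3.4 -1.4  0.7] -0.02 22.65
0.5 [ 583.37  -131.921  104.814] [-2.7 -1.9  0.7] 0.01 22.9
0.6 [ 586.255 -132.593  104.842] [-3.6 -0.7  1. ] -0.05 23.15
```

```bash
python3 - <<'E'
from h import *
th=.6
while th<1.95:
    th=th+(0.1 if th<1.55 else 0.04)
    o=crank(th,.17); F=o["wrist_force"]; t=ori(th)[:2,0]
    print(round(th,2),o["tool_pos"],np.round(F,1),round(float(abs(F[:2]@t)),1),round(o["time_s"],2),flush=True)
    if np.linalg.norm(F)>22: break
E
```

```text
0.7 [ 588.975 -133.485  104.841] [-4.  -2.5 -0.8] 2.8 23.4
0.8 [ 591.56  -134.636  104.841] [-4.2 -0.5  0.1] 3.4 23.65
0.9 [ 594.075 -136.043  104.849] [-4.1 -0.9 -0.5] 2.9 23.9
1.0 [ 596.396 -137.711  104.821] [-3.8 -1.3  0.2] 2.1 24.15
1.1 [ 598.597 -139.645  104.874] [-4.9  0.6 -0.4] 4.0 24.4
1.2 [ 600.554 -141.753  104.835] [-4.8  0.7  0.5] 3.6 24.65
1.3 [ 602.332 -144.08   104.87 ] [-4.3  0.8  0.4] 3.0 24.9
1.4 [ 603.855 -146.558  104.89 ] [-4.2  1.7  0.2] 3.5 25.15
1.5 [ 605.1   -149.172  104.88 ] [-4.1  2.  -0.3] 3.4 25.4
1.6 [ 606.099 -151.935  104.905] [-4.2  2.  -1.2] 3.1 25.65
1.64 [ 606.447 -152.932  104.916] [-3.2  2.8 -1.3] 3.5 25.9
1.68 [ 606.705 -154.142  104.926] [-2.9  3.3 -1.5] 3.8 26.15
1.72 [ 606.914 -155.357  104.925] [-2.7  4.  -1.3] 4.4 26.4
1.76 [ 607.096 -156.424  104.918] [-1.6  4.6 -2.1] 4.8 26.65
1.8 [ 607.421 -156.36   104.966] [-1.9  8.3 -1.6] 8.5 26.9
1.84 [ 607.756 -156.261  104.972] [-0.3 11.7 -2. ] 11.7 27.15
1.88 [ 608.083 -156.163  104.992] [ 0.8 15.5 -0.7] 15.5 27.4
1.92 [ 608.368 -156.101  104.975] [ 2.4 20.7 -0.5] 20.7 27.65
1.96 [ 608.753 -156.04   105.061] [ 3.  24.2 -0.1] 24.4 27.9
```

```bash
python3 - <<'E'
from h import *
o=crank(1.6,.1);print(o["tool_pos"],o["wrist_force"])
p=o["tool_pos"]
servo_line([p[0],p[1],220],None,120);o=get_obs();print(o["wrist_force"],o["time_s"])
reach([430,-480,300],ori(1.5,1))
f=grab_frame("top"); cv2.imwrite("pics/t3.png",f["frame"][:,:,::-1])
m=cut_out("top","fastener")[0]["pixels"]
h=cv2.cvtColor(f["frame"],cv2.COLOR_RGB2HSV)
y=m&(h[...,0]>18)&(h[...,0]<32)&(h[...,1]>150)
yp=world(f,y);yp=yp[abs(yp[:,2]-92)<5];xy=yp[:,:2].astype(np.float32)
d=np.linalg.svd(xy-xy.mean(0))[2][0]; a=np.degrees(np.arctan2(d[1],d[0]))%180
print(len(yp),cv2.minAreaRect(xy),"turned",YAW+np.pi/2-np.radians(a))
e=est("scene","s3");print(e["th"],get_obs()["time_s"],get_obs()["wrist_force"])
E
```

```text
[ 607.27  -153.021  106.24 ] [-0.542 -0.992 -0.274]
[ 0.285  0.637 -0.695] 29.45
672 ((578.1298217773438, -162.4412078857422), (93.85597229003906, 29.525569915771484), 17.08472442626953) turned 1.5718559
0.0011033015833210311 31.0667 [-0.288 -0.189 -0.074]
```

View pics/t3.png

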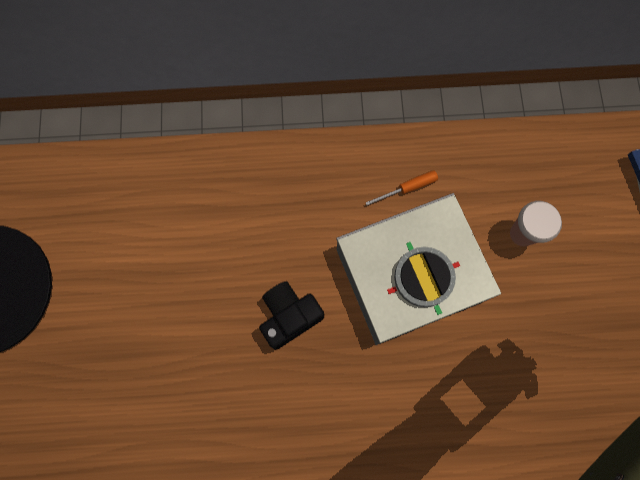

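The picture shows the slot in line with the green marks at about (410,246) and (437,310). The panel is shut flush, and the cup, camera and screwdriver are where they were. The arm is clear.

```bash
python3 -c "
from cell import *
job_done();print(get_obs()['time_s'])"
```

```text
the job is handed in; nothing more can be done
the job is handed in; nothing more can be done
```

The panel is shut and the fastener is locked. I handed the job in at about 31 s on the robot's clock, against the 54 s limit.

- **Shutting the panel:** I pushed it down at push_right with the closed fingertips until it met the rim, where the push rose to about 11 N. The cameras then read an opening of about 0.001 rad.
- **First try at turning:** With the fingertips centred in the slot, they turned freely without moving the fastener. They were too narrow to bind in the slot as your description expected.
- **Turning the fastener:** I moved the closed fingertips 29 mm along the slot and swept them clockwise around the fastener's axis. It took about 3–4 N until the firm stop, where the force rose to 24 N. I then eased off and lifted out.

**Last checks:** The slot reads 1.572 rad, in line with the green marks. The panel reads about 0.001 rad. In the picture the cup, camera and screwdriver look unmoved. The arm is clear and the wrist force is about zero. No check disagreed, apart from that failed first turn.

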